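# Put the coil, valve and screening can back in their own trays

### The job

The coil form, the glass valve and the square metal can have each been put in the wrong tray. First stand one of them on the empty cork mat to free a tray, then move them all so that each stands upright in the middle of the tray that has the shape of its own foot: valve in the round tray, can in the square one, coil form in the oblong one with its foot lengthwise along the tray. Keep the valve upright all the time and leave the ashtray, the solder reel and the earth stake where they are.

Things in the scene. Friction and masses are not known exactly. Their poses are not given: they have to be found in the camera images.
- coil: Black phenolic plug-in coil form wound with copper rings: an upright round former 44 mm in diameter on an oblong black foot 70 x 40 x 12 mm, 85 mm high in all, about 0.12 kg. At the start it stands in the round tray. Origin: centre of the underside of the foot; x along the foot's long side, z up. Grip it by the round former, which spans 12 to 85 mm above the origin (copper there is flush).
- valve: Tall glass power valve, 129 mm high: round black base 48 mm in diameter and 34 mm high, clear glass bulb 50 mm in diameter with straight sides from 44 to 102 mm above the underside, small brass cap 12 mm in diameter on top, about 0.16 kg. At the start it stands in the square tray. Origin: centre of the underside; z up. Round, so its yaw means nothing.
- can: Plain aluminium screening can, a closed upright box 48 x 48 x 70 mm high, about 0.14 kg. At the start it stands in the oblong tray. Origin: centre of the underside; x and y square to its sides, z up.
- round_tray: Shallow round wooden tray, fixed: 104 mm outside and 96 mm inside diameter, floor 4 mm thick, rim 11 mm high. Origin: centre of the underside, z up. The valve's own place.
- square_tray: Shallow square wooden tray, fixed: 92 mm outside and 84 mm inside, floor 4 mm thick, rim 11 mm high. Origin: centre of the underside, x and y square to its sides, z up. The can's own place.
- oblong_tray: Shallow oblong wooden tray, fixed: 112 x 76 mm outside, 104 x 68 mm inside, floor 4 mm thick, rim 11 mm high. Origin: centre of the underside, x along its long side, z up. The coil form's own place.
- cork_mat: Round flat cork mat, fixed, 120 mm in diameter, 4 mm thick, empty at the start: the free spot, empty again at the end. Origin: centre of the underside, z up.
- ashtray: Bystander: round tin ashtray with loose control knobs in it, 98 mm across, 23 mm high. Origin: centre of the underside.
- reel: Bystander: solder reel standing on end, 55 mm in diameter, 48 mm high. Origin: centre of the underside.
- stake: Bystander: copper earth stake lying flat, 14 mm thick, about 270 mm long, with a brass clamp 22 mm high near one end. Origin: at bench level under the middle of the rod; x along it.
Things that resemble listed ones, but are neither listed nor needed, are in the scene too. What is shaped like the coil but green is not meant.

How it is judged:
By the outcome, as a careful person would: the job done as asked, in the order asked, and still so for the second after the job is handed in, with the robot touching nothing.
It also fails if it takes over 133 s, if anything falls off the work surface, if the arm or the gripper's body presses on something with over 40 N, if the wrist force passes 120 N, or if a joint passes its speed limit or range.

### The arm

A 6-joint arm with a two-finger parallel gripper is mounted at the origin on the work surface. World frame = base frame: x ahead of the robot, y to its left, z up, the work surface at z = 0. Lengths are in m, angles in rad, forces in N, time in s.
With the tool pointing down it reaches from about 0.35 to 0.975 m from the base axis. Payload 4.9 kg.
Tool frame: the origin (TCP) lies between the finger pads; the fingertips stand 25 mm ahead of it and the grasp point (between the pads) lies 6 mm ahead of it (ctrl.tip_reach is the distance from the TCP to the fingertips, in m); z points along the fingers, y is the direction in which the jaws open and shut (so a half turn about z gives the same grasp; the last joint's range is limited). The gripper opens to 85 mm and grips with 20 to 120 N. Pads are 22 mm wide; open, the fingers measure 114 mm over their backs; the gripper's body (76 mm by 85 mm) begins 54 mm behind the grasp point. The pads swing forward as they close: fully open they stand 13 mm farther back than shut.
Start: joints at [-1.328, 0.053, 1.613, -0, 1.476, -0.119], TCP at [0.221, -0.585, 0.256] pointing down, gripper open.
Joint ranges: [-3.01, 3.01], [-1.01, 2.22], [0.06, 2.58], [-1.02, 4.17], [0.09, 2.62], [-3.14, 3.14]. Speed limits (rad/s): [2.57, 2.57, 3.14, 3.14, 3.14, 3.14].

### API

Orientations are given as a rotation vector (axis times angle).
In Python, from station import get_obs, get_image, camera_params, order, ctrl gives the robot as it stands.
- The arm moves only by the tool move_arm, never from a script. Its argument "deltas" is one flat list of numbers, 5 for each row, row after row: the opening, from -1 (shut) to 1 (fully open), so that 0 is half open, then the shift along the tool's x, y, z in m, then the turn about the tool's z in degrees. In form: [fingers, tx, ty, tz, turn, fingers, tx, ty, tz, turn, ...]. A call has 1 to 10 rows; each row is the pose to reach, as a shift and turn from the pose measured when the call began, along the tool's axes at that moment; what a row does not reach only later rows make up. A row lasts 1/10 s, in which the tool goes at most 50 mm and 8.59 degrees, less where a joint would pass 70% of its speed; a pose out of reach is approached as far as the arm can. A call with a gripper value outside its range is refused whole. The fingers move at their own pace and stop on an object; "force" is the grip in N (left out, the last holds). Time passes only in rows, so rows that repeat a pose let the fingers close. It gives the time, the measured TCP pose, the force and the opening at its end, in the units of the state.
- get_obs(): the state, without advancing time (a new reading comes with each control period).
- get_image(name): name is "scene" or "side" or "wrist"; returns the picture (420x560x3 uint8, red, green, blue); there is no depth.
- camera_params(name): a dict with "camera_matrix" (3x3 intrinsics, pixels), "k1" (the pictures are not rectified: a ray, as slopes to the right and down, at radius r is drawn at 1 + k1 r^2 times it, then the intrinsics apply), "extrinsics" (4x4, takes a point from camera to world coordinates); the wrist camera has in their place "tool_from_camera" (4x4, takes a point from camera to tool coordinates, whose origin is the TCP and whose axes are the flange's). Camera axes: x right, y up, looking along -z (the intrinsics and any distortion apply to the point x, -y, -z); pixel columns grow to the right and rows downward; lengths in m; the calibration is good to about 2 mm. A picture is of the moment at which its call begins: read the wrist's pose just before it. camera_params takes no time and is no camera call.
- order.finish_job(): hands the job in, once; it reports no verdict.
The state is a dict: "t": time; "q": joint angles; "dq": joint speeds; "effort": joint torques, N m; "tool_pos": TCP position; "tool_rot": TCP orientation; "contact_force": force on the tool from outside, world axes, zero at the start; "wrist_torque": the same for the moment, N m; "opening": finger opening in m.
Only numpy, scipy, OpenCV 4.12 (cv2) and the standard library are available. Lean on these libraries where they do the work, as an engineer would, in place of code of your own. Each camera call takes 0.05 s, during which the arm holds its last target. There are 200 camera calls.

## Working session

There is one attempt and no reset: what is moved stays moved. The work goes in short steps, Python scripts to look and compute and a tool call to move; the robot and the scene stay as the last step left them, time stands still between calls to the robot, and variables do not carry over. Pictures are saved under pics/ and viewed, about 12 in all and at most 16, crops included, and the job is handed in when it is done.

Besides the shell and the picture viewer there is one more tool, called after ">>>" by a JSON object that holds its "method" and its "body". move_arm: Moves the arm, as the interface text tells. Its arguments: {"type":"object","properties":{"deltas":{"type":"array"},"force":{"type":"number"}},"required":["deltas"]}

```bash
mkdir -p pics; ls; python3 - <<'E'
from station import get_obs,get_image,camera_params,ctrl
import cv2,numpy as np
np.set_printoptions(precision=4,suppress=True)
o=get_obs();print(o)
for n in("scene","side","wrist"):
    print(n,camera_params(n));im=get_image(n);cv2.imwrite(f"pics/{n}0.png",cv2.cvtColor(im,cv2.COLOR_RGB2BGR))
E
```

```text
pics
{'t': 0.0, 'q': array([-1.328 ,  0.0533,  1.6143,  0.    ,  1.476 , -0.119 ]), 'dq': array([-0.0002,  0.0007, -0.0007, -0.0008,  0.0014, -0.0012]), 'effort': array([  0.0013, -39.3677, -37.0177,  -0.    ,   0.007 ,   0.    ]), 'tool_pos': array([ 0.2211, -0.584 ,  0.2551]), 'tool_rot': array([-3.0883, -0.5648,  0.0002]), 'contact_force': array([ 0.3638,  0.3408, -0.4277]), 'wrist_torque': array([-0.009 , -0.0067, -0.0059]), 'opening': 0.08536521245592198}
scene {'camera_matrix': array([[406.9213,   0.    , 284.5739],
       [  0.    , 406.9213, 205.225 ],
       [  0.    ,   0.    ,   1.    ]]), 'k1': -0.10461300473424566, 'extrinsics': array([[-0.8406, -0.3715,  0.3941,  0.9364],
       [ 0.5415, -0.5646,  0.6229,  0.6015],
       [-0.0089,  0.737 ,  0.6758,  0.723 ],
       [ 0.    ,  0.    ,  0.    ,  1.    ]])}
side {'camera_matrix': array([[539.4945,   0.    , 273.6017],
       [  0.    , 539.4945, 216.0306],
       [  0.    ,   0.    ,   1.    ]]), 'k1': -0.2083042069849773, 'extrinsics': array([[-0.9956,  0.0562, -0.0755,  0.4271],
       [-0.0935, -0.6877,  0.7199,  0.8145],
       [-0.0115,  0.7238,  0.6899,  0.8314],
       [ 0.    ,  0.    ,  0.    ,  1.    ]])}
wrist {'camera_matrix': array([[296.9547,   0.    , 281.0961],
       [  0.    , 296.9547, 205.2029],
       [  0.    ,   0.    ,   1.    ]]), 'k1': -0.024399233060043, 'tool_from_camera': array([[-0.0009,  0.9624,  0.2716,  0.0694],
       [ 1.    ,  0.0007,  0.0007,  0.0004],
       [ 0.0005,  0.2716, -0.9624, -0.1182],
       [ 0.    ,  0.    ,  0.    ,  1.    ]])}
```

View pics/scene0.png

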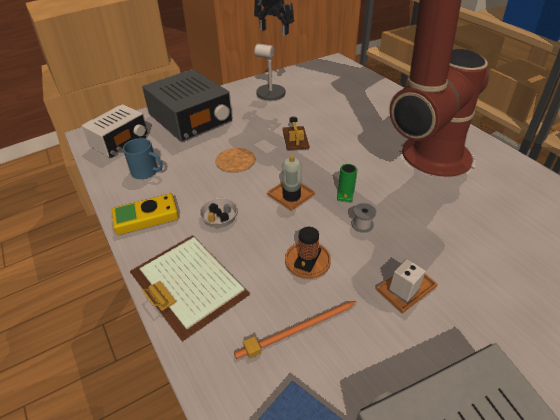

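View pics/side0.png

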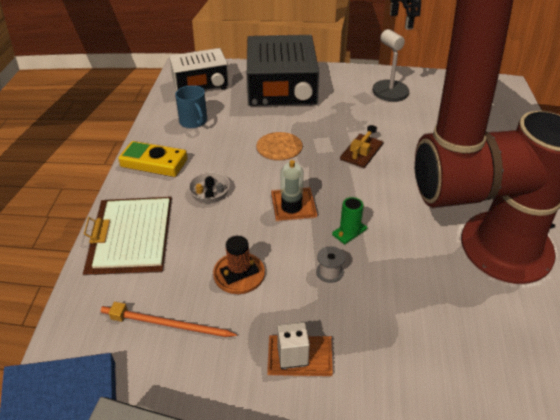

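Scene: the coil is in the round tray at (308,258), the valve in the square tray at (291,193), the can in the oblong tray at (407,288) and the cork mat at (236,160). In the side view those are at (239,272), (294,203), (301,354) and (279,146). The green decoy stands at (347,183) in the scene view.

```bash
cat > h.py <<'E'
import cv2,numpy as np
from station import get_obs,get_image,camera_params
from scipy.spatial.transform import Rotation as R
np.set_printoptions(precision=4,suppress=True)
def cam(name,obs=None):
    p=camera_params(name)
    if name=="wrist":
        o=obs or get_obs();T=np.eye(4);T[:3,:3]=R.from_rotvec(o["tool_rot"]).as_matrix();T[:3,3]=o["tool_pos"]
        E=T@p["tool_from_camera"]
    else:E=p["extrinsics"]
    return p["camera_matrix"],p["k1"],E
def rays(c,uv):
    K,k,E=c
    n=cv2.undistortPoints(np.float64(uv).reshape(-1,1,2),K,np.array([k,0,0,0.])).reshape(-1,2)
    return np.c_[n[:,0],-n[:,1],-np.ones(len(n))]@E[:3,:3].T
def onplane(c,uv,z):
    d=rays(c,uv);o=c[2][:3,3]
    return (o+d*((z-o[2])/d[:,2])[:,None])[:,:2]
def proj(c,P):
    K,k,E=c
    q=(np.atleast_2d(P)-E[:3,3])@E[:3,:3]
    n=np.c_[q[:,0],-q[:,1]]/-q[:,2:]
    n=n*(1+k*(n**2).sum(1,keepdims=True))
    return n@K[:2,:2].T+K[:2,2]
def shot(name,fn):
    o=get_obs();im=get_image(name);cv2.imwrite(f"pics/{fn}.png",im[...,::-1]);return o,im
E
python3 - <<'E'
from h import *
seeds={"scene":dict(round=(308,258),square=(291,193),oblong=(407,288),cork=(236,160)),
"side":dict(round=(239,272),square=(294,203),oblong=(301,354),cork=(279,146))}
for n in seeds:
    im=cv2.imread(f"pics/{n}0.png");c=cam(n)
    h=cv2.cvtColor(im,cv2.COLOR_BGR2HSV)
    m=cv2.inRange(h,(3,90,60),(22,255,255))
    for k,(u,v) in seeds[n].items():
        w=np.zeros_like(m);r=45;w[v-r:v+r,u-r:u+r]=m[v-r:v+r,u-r:u+r]
        w=cv2.morphologyEx(w,cv2.MORPH_OPEN,np.ones((2,2)))
        cs,_=cv2.findContours(w,cv2.RETR_EXTERNAL,cv2.CHAIN_APPROX_NONE)
        cc=max(cs,key=cv2.contourArea)
        hu=cv2.convexHull(cc).reshape(-1,2)
        P=onplane(c,hu,0.004 if k=="cork" else .007)
        (cx,cy),(a,b),ang=cv2.minAreaRect((P*1000).astype(np.float32))
        print(n,k,cv2.contourArea(cc),"centre",round(cx,1),round(cy,1),"size",round(a,1),round(b,1),"ang",round(ang,1))
E
```

```text
scene round 1300.0 centre 572.7 125.0 size 111.3 103.0 ang 52.6
scene square 501.0 centre 478.6 -86.5 size 102.3 101.9 ang 12.0
scene oblong 724.0 centre 439.1 306.8 size 120.1 81.2 ang 3.6
scene cork 737.5 centre 531.8 -307.2 size 120.6 120.3 ang 56.1
side round 1685.5 centre 569.6 123.7 size 105.3 112.8 ang 4.9
side square 784.5 centre 474.0 -88.5 size 96.3 106.8 ang 11.7
side oblong 1585.0 centre 436.0 305.9 size 115.3 84.6 ang 4.4
side cork 1067.5 centre 527.8 -303.0 size 141.3 120.9 ang 77.5
```

```bash
python3 - <<'E'
import cv2
s=cv2.imread('pics/scene0.png')[120:320,180:450];s=cv2.resize(s,None,fx=2.9,fy=2.9,interpolation=cv2.INTER_CUBIC);cv2.imwrite('pics/c1.png',s)
E
```

```text
(no output)
```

View pics/c1.png

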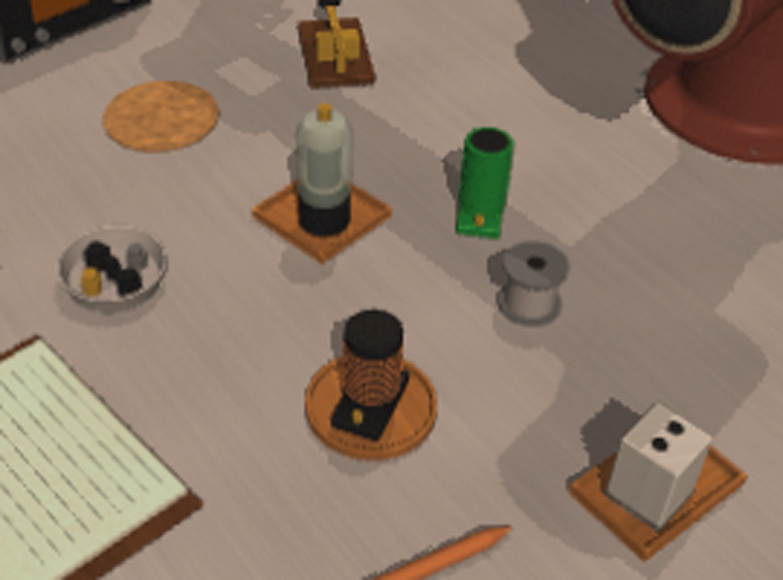

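Trays measured in both views agree to about 4 mm: round ≈ (571,124), square ≈ (476,−88) yaw 12°, oblong ≈ (438,306) yaw 4°, mat ≈ (529,−305). My plan is can to mat, coil to oblong, valve to round, can to square. I'll take wrist looks on the way.

```bash
cat >> h.py <<'E'
def go(x,y,z,yaw):
    o=get_obs();M=R.from_rotvec(o["tool_rot"]).as_matrix()
    d=M.T@(np.array([x,y,z])-o["tool_pos"])
    y0=np.degrees(np.arctan2(M[1,0],M[0,0]))
    print("pos",o["tool_pos"],"yaw %.2f"%y0,"-> shift",d,"turn %.2f"%(y0-yaw),"dist %.3f"%np.linalg.norm(d),"F",o["contact_force"],"q6 %.2f t %.1f open %.4f"%(o["q"][5],o["t"],o["opening"]))
E
python3 -c "
from h import *
go(.48,-.30,.255,4)"
```

```text
pos [ 0.2211 -0.5841  0.2553] yaw 20.73 -> shift [ 0.3427 -0.1741  0.0007] turn 16.73 dist 0.384 F [ 0.1768 -0.0829 -0.4756] q6 -0.12 t 0.1 open 0.0855
```

>>> {"method": "move_arm", "body": {"deltas": [1,0.343,-0.174,0,16.7,1,0.343,-0.174,0,16.7,1,0.343,-0.174,0,16.7,1,0.343,-0.174,0,16.7,1,0.343,-0.174,0,16.7,1,0.343,-0.174,0,16.7,1,0.343,-0.174,0,16.7,1,0.343,-0.174,0,16.7,1,0.343,-0.174,0,16.7,1,0.343,-0.174,0,16.7], "force": 40}}

```text
t: 1.15
tool_pos: [0.4805, -0.2993, 0.2553]
tool_rot: [-3.138, -0.113, 0.002]
contact_force: [0.1, 0.2, 0.3]
opening: 0.0853
```

```bash
python3 -c "
from h import *
shot('wrist','w_cork')
go(.46,-.05,.255,4)"
```

```text
pos [ 0.48   -0.3001  0.2554] yaw 4.04 -> shift [-0.0024 -0.2509  0.0008] turn 0.04 dist 0.251 F [-0.8459 -0.2057 -0.137 ] q6 0.81 t 1.2 open 0.0852
```

>>> {"method": "move_arm", "body": {"deltas": [1,0,-0.25,0,0,1,0,-0.25,0,0,1,0,-0.25,0,0,1,0,-0.25,0,0,1,0,-0.25,0,0,1,0,-0.25,0,0,1,0,-0.25,0,0,1,0,-0.25,0,0]}}

```text
t: 2.0
tool_pos: [0.4624, -0.0523, 0.2558]
tool_rot: [-3.139, -0.107, 0.002]
contact_force: [-0.0, -0.3, -0.4]
opening: 0.0854
```

```bash
python3 -c "
from h import *
shot('wrist','w_sq')
go(.43,.306,.255,4)"
```

```text
pos [ 0.4624 -0.0524  0.2557] yaw 3.88 -> shift [-0.0081 -0.3598  0.0012] turn -0.12 dist 0.360 F [ 0.4715 -0.4419 -0.3955] q6 1.23 t 2.0 open 0.0852
```

>>> {"method": "move_arm", "body": {"deltas": [1,-0.008,-0.36,0,0,1,-0.008,-0.36,0,0,1,-0.008,-0.36,0,0,1,-0.008,-0.36,0,0,1,-0.008,-0.36,0,0,1,-0.008,-0.36,0,0,1,-0.008,-0.36,0,0,1,-0.008,-0.36,0,0,1,-0.008,-0.36,0,0,1,-0.008,-0.36,0,0]}}

```text
t: 3.05
tool_pos: [0.4309, 0.3047, 0.2559]
tool_rot: [-3.14, -0.103, 0.003]
contact_force: [0.1, -0.1, 0.1]
opening: 0.085
```

```bash
python3 - <<'E'
from h import *
import json
o=get_obs();im=get_image('wrist');cv2.imwrite('pics/w_ob.png',im[...,::-1])
g=lambda n:cv2.imread(f'pics/{n}.png')
cv2.imwrite('pics/m1.png',cv2.resize(np.vstack([np.hstack([g('w_cork'),g('w_sq')]),np.hstack([g('w_ob'),g('w_ob')*0])]),(800,600),interpolation=cv2.INTER_AREA))
print(o['tool_pos'],o['tool_rot'])
E
```

```text
[0.4309 0.3047 0.2559] [-3.1397 -0.1029  0.0027]
```

View pics/m1.png

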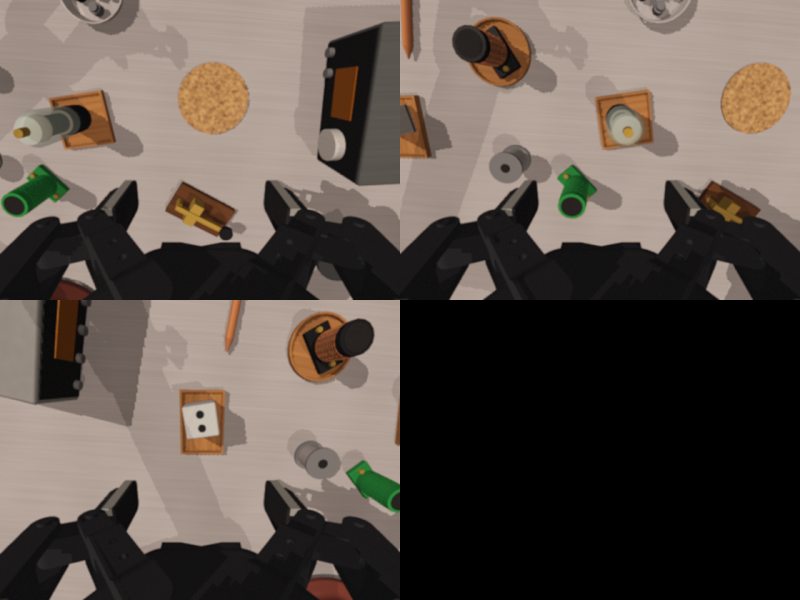

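The wrist montage (scaled ×0.714) shows the mat at (213,97) in the first cell. The second has the square tray at (625,120), with the valve and round tray also visible. The third has the can at (202,420), slightly turned in the oblong tray, with the coil at (322,347). I'll measure from these.

```bash
cat >> h.py <<'E'
def obs_of(p,r):return dict(tool_pos=np.array(p),tool_rot=np.array(r))
def blob(im,c,seed,lo,hi,z,r=80,label="",k=3):
    h=cv2.cvtColor(im,cv2.COLOR_BGR2HSV);m=cv2.inRange(h,lo,hi);w=np.zeros_like(m)
    u,v=map(int,seed);a,b=max(v-r,0),max(u-r,0);w[a:v+r,b:u+r]=m[a:v+r,b:u+r]
    w=cv2.morphologyEx(w,cv2.MORPH_OPEN,np.ones((k,k)))
    cs,_=cv2.findContours(w,cv2.RETR_EXTERNAL,cv2.CHAIN_APPROX_NONE)
    cc=max(cs,key=cv2.contourArea);hu=cv2.convexHull(cc).reshape(-1,2)
    P=(onplane(c,hu+0.0,z)*1000).astype(np.float32)
    (cx,cy),(A,B),an=cv2.minAreaRect(P);(ex,ey),er=cv2.minEnclosingCircle(P)
    el=cv2.fitEllipse(P)
    print(label,"rect c %.1f %.1f size %.1f %.1f ang %.1f"%(cx,cy,A,B,an),"| circ %.1f %.1f d %.1f"%(ex,ey,2*er),"| ell",np.round(el[0],1),np.round(el[1],1),"bbox",cv2.boundingRect(cc))
    return P,cc
WOOD=((3,90,60),(22,255,255))
E
python3 - <<'E'
from h import *
g=lambda n:cv2.imread(f'pics/{n}.png')
A=cam('wrist',obs_of([.48,-.3001,.2554],[-3.138,-.113,.002]))
B=cam('wrist',obs_of([.4624,-.0524,.2557],[-3.139,-.107,.002]))
C=cam('wrist',obs_of([.4309,.3047,.2559],[-3.1397,-.1029,.0027]))
s=1/.714
blob(g('w_cork'),A,(213*s,97*s),*WOOD,.004,60,"cork A")
blob(g('w_cork'),A,(85*s,120*s),*WOOD,.011,48,"sq A")
blob(g('w_sq'),B,(355*s,97*s),*WOOD,.004,60,"cork B")
blob(g('w_sq'),B,(225*s,120*s),*WOOD,.011,52,"sq B")
blob(g('w_sq'),B,(100*s,52*s),*WOOD,.011,60,"round B")
blob(g('w_ob'),C,(202*s,122*s),*WOOD,.011,60,"obl C")
blob(g('w_ob'),C,(322*s,47*s),*WOOD,.011,62,"round C")
im=g('w_ob');print(cv2.cvtColor(im,cv2.COLOR_BGR2HSV)[[165,165,120,260],[275,270,200,240]])
blob(im,C,(202*s,119*s),(0,0,165),(180,40,255),.074,32,"can")
print("tcp px",proj(C,[.4309,.3047,.074]))
cv2.imwrite('pics/c2.png',cv2.resize(im[80:260,220:360],None,fx=4,fy=3.3*4/3.3*.8 if 0 else 3.3))
E
```

```text
cork A rect c 529.8 -317.0 size 119.4 118.6 ang 65.5 | circ 529.8 -317.0 d 120.2 | ell [ 529.8 -316.9] [119.  120.1] bbox (249, 87, 99, 101)
sq A rect c 478.5 -94.7 size 92.8 95.9 ang 11.9 | circ 478.6 -94.1 d 129.5 | ell [479.9 -98.1] [101.  161.1] bbox (71, 126, 91, 83)
cork B rect c 529.7 -316.1 size 119.5 119.8 ang 12.4 | circ 529.9 -315.5 d 121.0 | ell [ 530.  -315.6] [119.3 120.9] bbox (450, 88, 97, 99)
sq B rect c 478.6 -92.7 size 93.0 92.5 ang 11.9 | circ 478.9 -92.4 d 128.0 | ell [478.2 -91.7] [114.9 125. ] bbox (273, 126, 82, 83)
round B rect c 572.5 115.6 size 96.2 102.9 ang 77.1 | circ 573.6 119.9 d 105.1 | ell [573.6 120.2] [102.9 105.4] bbox (96, 24, 87, 97)
obl C rect c 439.8 303.4 size 110.9 76.4 ang 3.4 | circ 439.6 303.6 d 133.7 | ell [437.2 303.2] [ 77.2 525.9] bbox (251, 126, 65, 90)
round C rect c 571.4 127.5 size 103.5 97.1 ang 18.4 | circ 572.7 123.3 d 105.9 | ell [573.  123.2] [103.3 105.7] bbox (403, 16, 87, 99)
[[ 18  28 183]
 [ 14  30 201]
 [ 10  39 163]
 [ 13  41 162]]
can rect c 453.5 306.5 size 46.4 45.7 ang 12.4 | circ 453.3 306.4 d 61.9 | ell [453.9 306.3] [55.9 57.9] bbox (256, 144, 50, 49)
tcp px [[281.1544 190.805 ]]
```

```bash
python3 -c "
from h import *
go(.4534,.3064,.055,12.4)"
```

```text
pos [0.4309 0.3045 0.256 ] yaw 3.72 -> shift [ 0.0229 -0.0003  0.201 ] turn -8.68 dist 0.202 F [ 0.0609 -0.3372  0.7137] q6 1.98 t 3.1 open 0.0856
```

>>> {"method": "move_arm", "body": {"deltas": [1,0.023,0,0,-8.7,1,0.023,0,0,-8.7,1,0.023,0,0.05,-8.7,1,0.023,0,0.1,-8.7,1,0.023,0,0.14,-8.7,1,0.023,0,0.17,-8.7,1,0.023,0,0.19,-8.7,1,0.023,0,0.2,-8.7,1,0.023,0,0.201,-8.7,1,0.023,0,0.201,-8.7]}}

```text
t: 4.1
tool_pos: [0.4543, 0.3059, 0.056]
tool_rot: [-3.122, -0.337, 0.0]
contact_force: [0.1, 0.2, 0.1]
opening: 0.0852
```

>>> {"method": "move_arm", "body": {"deltas": [-1,0,0,0,0,-1,0,0,0,0,-1,0,0,0,0,-1,0,0,0,0,-1,0,0,0,0,-1,0,0,0,0,-1,0,0,0,0,-1,0,0,0,0], "force": 40}}

```text
t: 4.9
tool_pos: [0.4553, 0.3064, 0.0574]
tool_rot: [-3.122, -0.337, -0.003]
contact_force: [-0.3, -0.1, 6.0]
opening: 0.0474
```

```bash
python3 -c "
from h import *
go(.4534,.3064,.2,12.4)"
```

```text
pos [0.4553 0.3064 0.0574] yaw 12.34 -> shift [-0.0015 -0.0006 -0.1426] turn -0.06 dist 0.143 F [-0.2581 -0.0901  6.0019] q6 1.81 t 4.9 open 0.0474
```

>>> {"method": "move_arm", "body": {"deltas": [-1,0,0,-0.01,0,-1,0,0,-0.03,0,-1,0,0,-0.06,0,-1,0,0,-0.1,0,-1,0,0,-0.14,0,-1,0,0,-0.17,0,-1,0,0,-0.185,0,-1,0,0,-0.19,0,-1,0,0,-0.19,0]}}

```text
t: 5.8
tool_pos: [0.4546, 0.3059, 0.2468]
tool_rot: [-3.122, -0.338, -0.002]
contact_force: [-0.0, -0.1, -1.2]
opening: 0.0474
```

```bash
python3 -c "
from h import *
shot('wrist','w_hold')
cv2.imwrite('pics/w_hold_c.png',cv2.imread('pics/w_hold.png'))
go(.530,-.317,.247,12.4)"
```

```text
pos [0.4542 0.3057 0.2456] yaw 12.34 -> shift [-0.059   0.6245 -0.0019] turn -0.06 dist 0.627 F [-0.5693 -0.0058 -1.859 ] q6 1.81 t 5.8 open 0.0477
```

View pics/w_hold.png

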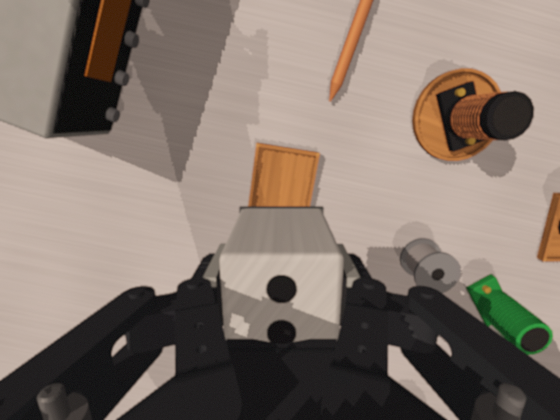

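The can is held square at (281,280), and the oblong tray behind it at (285,175) is empty. Now I'll carry it to the mat.

>>> {"method": "move_arm", "body": {"deltas": [-1,-0.002,0.02,0,0,-1,-0.006,0.06,0,0,-1,-0.01,0.105,0,0,-1,-0.014,0.15,0,0,-1,-0.019,0.2,0,0,-1,-0.024,0.25,0,0,-1,-0.028,0.3,0,0,-1,-0.033,0.35,0,0,-1,-0.038,0.4,0,0,-1,-0.042,0.445,0,0]}}

```text
t: 6.85
tool_pos: [0.507, -0.1399, 0.2424]
tool_rot: [-3.121, -0.336, 0.007]
contact_force: [1.1, 0.2, -1.2]
opening: 0.0475
```

```bash
python3 -c "
from h import *
go(.530,-.317,.247,12.4)"
```

```text
pos [ 0.507  -0.1399  0.2424] yaw 12.30 -> shift [-0.0153  0.1779 -0.0051] turn -0.10 dist 0.179 F [ 1.0852  0.2116 -1.2182] q6 0.95 t 6.8 open 0.0475
```

>>> {"method": "move_arm", "body": {"deltas": [-1,-0.004,0.04,0,0,-1,-0.008,0.085,0,0,-1,-0.011,0.125,0,0,-1,-0.013,0.155,0,0,-1,-0.015,0.172,0,0,-1,-0.015,0.178,0,0,-1,-0.015,0.178,0,0]}}

```text
t: 7.55
tool_pos: [0.53, -0.3165, 0.2405]
tool_rot: [-3.119, -0.336, 0.009]
contact_force: [-0.9, -0.7, -0.3]
opening: 0.0476
```

```bash
python3 -c "
from h import *
go(.530,-.317,.0595,12.4)"
```

```text
pos [ 0.53   -0.3165  0.2405] yaw 12.29 -> shift [0.0009 0.0014 0.181 ] turn -0.11 dist 0.181 F [-0.861  -0.6583 -0.2805] q6 0.70 t 7.5 open 0.0476
```

>>> {"method": "move_arm", "body": {"deltas": [-1,0,0.001,0.03,0,-1,0,0.001,0.075,0,-1,0.001,0.001,0.12,0,-1,0.001,0.001,0.15,0,-1,0.001,0.001,0.168,0,-1,0.001,0.001,0.177,0,-1,0.001,0.001,0.181,0,-1,0.001,0.001,0.182,0,-1,0.001,0.001,0.183,0,-1,0.001,0.001,0.183,0]}}

```text
t: 8.55
tool_pos: [0.5308, -0.317, 0.0589]
tool_rot: [-3.12, -0.336, 0.007]
contact_force: [-0.7, -0.1, -0.9]
opening: 0.0474
```

```bash
python3 -c "
from h import *
go(.530,-.317,.0565,12.4)"
```

```text
pos [ 0.5308 -0.317   0.0589] yaw 12.29 -> shift [-0.0007 -0.0001  0.0024] turn -0.11 dist 0.003 F [-0.7098 -0.1216 -0.876 ] q6 0.70 t 8.6 open 0.0474
```

>>> {"method": "move_arm", "body": {"deltas": [-1,0,0,0.001,0,-1,0,0,0.0015,0,-1,0,0,0.002,0,-1,0,0,0.0025,0,-1,0,0,0.0025,0]}}

```text
t: 9.05
tool_pos: [0.531, -0.3173, 0.0576]
tool_rot: [-3.121, -0.336, 0.006]
contact_force: [-1.5, 1.0, 5.2]
opening: 0.0478
```

>>> {"method": "move_arm", "body": {"deltas": [-0.2,0,0,0,0,0.2,0,0,0,0,0.6,0,0,0,0,1,0,0,0,0,1,0,0,0,0,1,0,0,0,0]}}

```text
t: 9.65
tool_pos: [0.531, -0.3172, 0.0575]
tool_rot: [-3.121, -0.336, 0.006]
contact_force: [-0.8, -0.5, -0.6]
opening: 0.085
```

```bash
python3 -c "
from h import *
go(.530,-.317,.247,12.4)"
```

```text
pos [ 0.531  -0.3172  0.0575] yaw 12.29 -> shift [-0.0016 -0.0011 -0.1895] turn -0.11 dist 0.190 F [-0.8147 -0.5118 -0.5989] q6 0.70 t 9.7 open 0.0850
```

>>> {"method": "move_arm", "body": {"deltas": [1,0,0,-0.04,0,1,0,0,-0.09,0,1,0,0,-0.14,0,1,0,0,-0.175,0,1,0,0,-0.19,0,1,0,0,-0.195,0]}}

```text
t: 10.25
tool_pos: [0.5324, -0.3182, 0.2544]
tool_rot: [-3.123, -0.336, 0.002]
contact_force: [-0.6, 0.8, -0.7]
opening: 0.0851
```

```bash
python3 -c "
from h import *
go(.56,.12,.26,12.4)"
```

```text
pos [ 0.5324 -0.3182  0.2544] yaw 12.29 -> shift [ 0.1202 -0.4223 -0.0054] turn -0.11 dist 0.439 F [-0.561   0.7921 -0.6691] q6 0.70 t 10.2 open 0.0851
```

>>> {"method": "move_arm", "body": {"deltas": [1,0.12,-0.422,-0.005,0,1,0.12,-0.422,-0.005,0,1,0.12,-0.422,-0.005,0,1,0.12,-0.422,-0.005,0,1,0.12,-0.422,-0.005,0,1,0.12,-0.422,-0.005,0,1,0.12,-0.422,-0.005,0,1,0.12,-0.422,-0.005,0,1,0.12,-0.422,-0.005,0,1,0.12,-0.422,-0.005,0]}}

```text
t: 11.25
tool_pos: [0.5583, 0.1236, 0.2561]
tool_rot: [-3.12, -0.345, 0.011]
contact_force: [0.3, -0.2, -0.8]
opening: 0.0854
```

```bash
python3 -c "
from h import *
o,im=shot('wrist','w_coil');print(o['tool_pos'].tolist(),o['tool_rot'].tolist())
c=cam('wrist',o);im=im[...,::-1].copy()
blob(im,c,proj(c,[.573,.121,.011])[0],*WOOD,.011,75,'round')
print(proj(c,[.573,.121,.0]))
"
```

```text
[0.5582791593568929, 0.12363993020046879, 0.2560718773060675] [-3.1203654372126257, -0.3449294149594026, 0.01098302907705411]
round rect c 573.7 121.5 size 102.7 102.5 ang 56.3 | circ 573.7 121.5 d 103.9 | ell [573.8 121.6] [102.9 103.4] bbox (244, 123, 85, 85)
[[286.2319 165.8511]]
```

View pics/w_coil.png

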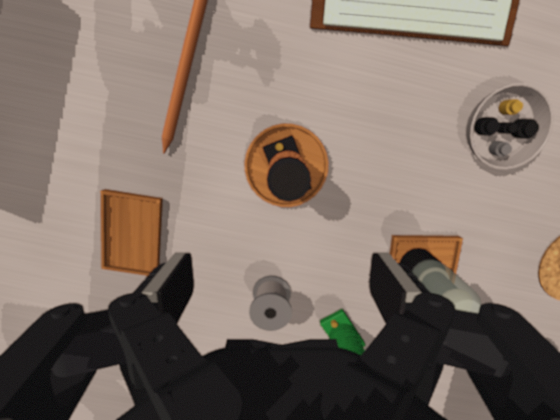

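The round tray is at (287,165) and the coil top is a black disc at (289,178). One brass screw is visible at (280,147), and both screws show in the earlier w_hold picture. I'll get the foot yaw from the screws and the centre from the top disc.

```bash
python3 - <<'E'
from h import *
B=cv2.imread('pics/w_coil.png');c=cam('wrist',obs_of([0.5583,.1236,.2561],[-3.1204,-.3449,.011]))
BL=((0,0,0),(180,255,48))
for z in(.089,):blob(B,c,(289,180),*BL,z,27,"top",k=9)
H=cv2.imread('pics/w_hold.png');ch=cam('wrist',obs_of([.4542,.3057,.2456],[-3.122,-.338,-.002]))
blob(H,ch,(507,115),*BL,.089,28,"top hold",k=9)
def brass(im,c,s):
    u,v=s;h=cv2.cvtColor(im,cv2.COLOR_BGR2HSV)[v-9:v+10,u-9:u+10]
    m=cv2.inRange(h,(16,130,110),(32,255,255));ys,xs=np.nonzero(m)
    p=[xs.mean()+u-9,ys.mean()+v-9];q=onplane(c,[p],.018)[0];print(len(xs),p,q);return q
a=brass(B,c,(280,147));p=brass(H,ch,(460,92));q=brass(H,ch,(470,140))
print("mid",(p+q)/2,"yaw",np.degrees(np.arctan2(*(p-q)[::-1])),np.linalg.norm(p-q))
# foot outline in hold view
P,cc=blob(H,ch,(465,118),*BL,.016,42,"foot+",k=3)
E
```

```text
top rect c 574.0 120.1 size 38.5 38.3 ang 12.6 | circ 573.8 119.8 d 41.8 | ell [573.7 119.9] [40.2 41.6] bbox (269, 159, 40, 40)
top hold rect c 571.2 124.6 size 39.0 47.4 ang 13.1 | circ 571.1 124.6 d 47.5 | ell [571.4 124.4] [41.  47.8] bbox (480, 93, 52, 46)
43 [np.float64(278.9767441860465), np.float64(146.41860465116278)] [0.5962 0.1353]
68 [np.float64(460.55882352941177), np.float64(91.73529411764706)] [0.5965 0.1341]
40 [np.float64(471.15), np.float64(140.8)] [0.549  0.1026]
mid [0.5728 0.1184] yaw 33.57467622674504 0.056986157008385406
foot+ rect c 578.5 86.1 size 50.5 30.0 ang 23.4 | circ 582.0 77.4 d 51.3 | ell [582.7  76.1] [49.2 52.6] bbox (480, 94, 27, 45)
```

```bash
python3 -c "
from h import *
go(.5737,.1198,.065,34)"
```

```text
pos [0.5584 0.1215 0.2562] yaw 12.51 -> shift [0.0159 0.0053 0.1911] turn -21.49 dist 0.192 F [ 0.0983 -0.7808 -0.0785] q6 1.44 t 11.3 open 0.0852
```

>>> {"method": "move_arm", "body": {"deltas": [1,0.016,0.005,0,-8,1,0.016,0.005,0,-16,1,0.016,0.005,0,-21.5,1,0.016,0.005,0.04,-21.5,1,0.016,0.005,0.09,-21.5,1,0.016,0.005,0.135,-21.5,1,0.016,0.005,0.165,-21.5,1,0.016,0.005,0.183,-21.5,1,0.016,0.005,0.19,-21.5,1,0.016,0.005,0.191,-21.5]}}

```text
t: 12.3
tool_pos: [0.5724, 0.119, 0.0629]
tool_rot: [-3.002, -0.916, 0.017]
contact_force: [0.3, -0.5, 0.2]
opening: 0.0852
```

```bash
python3 -c "
from h import *
go(.5737,.1198,.065,34)"
```

```text
pos [0.5724 0.119  0.0629] yaw 33.94 -> shift [ 0.0015  0.     -0.0021] turn -0.06 dist 0.003 F [ 0.3025 -0.5185  0.2242] q6 1.06 t 12.3 open 0.0852
```

>>> {"method": "move_arm", "body": {"deltas": [-1,0.0015,0,-0.002,0,-1,0.0015,0,-0.002,0,-1,0.0015,0,-0.002,0,-1,0.0015,0,-0.002,0,-1,0.0015,0,-0.002,0,-1,0.0015,0,-0.002,0,-1,0.0015,0,-0.002,0,-1,0.0015,0,-0.002,0]}}

```text
t: 13.1
tool_pos: [0.5747, 0.1199, 0.0665]
tool_rot: [-3.003, -0.917, 0.013]
contact_force: [-1.7, 0.2, 5.1]
opening: 0.0431
```

```bash
python3 -c "
from h import *
go(.5737,.1198,.255,34)"
```

```text
pos [0.5747 0.1199 0.0665] yaw 33.95 -> shift [-0.0023 -0.0013 -0.1885] turn -0.05 dist 0.189 F [-1.7049  0.2227  5.0834] q6 1.06 t 13.1 open 0.0431
```

>>> {"method": "move_arm", "body": {"deltas": [-1,0,0,-0.01,0,-1,0,0,-0.03,0,-1,0,0,-0.06,0,-1,0,0,-0.095,0,-1,0,0,-0.12,0,-1,0,0,-0.13,0,-1,0,0,-0.13,0]}}

```text
t: 13.8
tool_pos: [0.5766, 0.1201, 0.1983]
tool_rot: [-3.003, -0.917, 0.008]
contact_force: [1.0, -0.0, -1.5]
opening: 0.0434
```

```bash
python3 -c "
from h import *
o,im=shot('wrist','w_coilheld');o2,im2=shot('scene','s_coilheld')
M=proj(cam('scene'),[o['tool_pos']])[0].astype(int);print(M)
u,v=M;cr=cv2.resize(im2[v-50:v+70,u-70:u+70],(490,420))
cv2.imwrite('pics/m2.png',cv2.resize(np.hstack([im,cr]),(800,320))[...,::-1])
go(.4398,.3034,.195,3.4)"
```

```text
[308 195]
pos [0.575  0.1199 0.1949] yaw 33.95 -> shift [-0.0097 -0.2277  0.0012] turn 30.55 dist 0.228 F [ 0.0758  0.2705 -1.6775] q6 1.06 t 13.9 open 0.0430
```

View pics/m2.png

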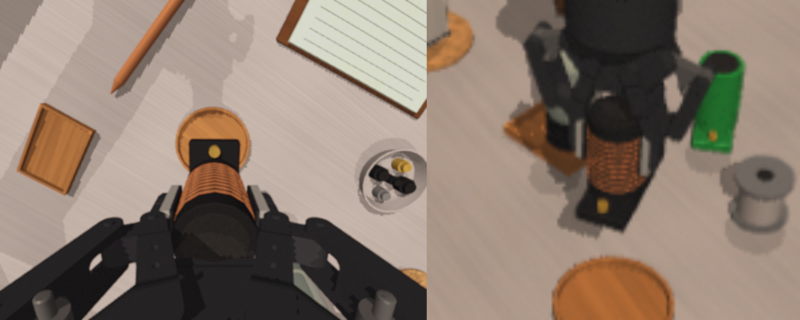

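The foot lies along tool x, with the screw centred at (214,153) and its front edge level. Moving to the oblong tray.

>>> {"method": "move_arm", "body": {"deltas": [-1,-0.001,-0.02,0,4,-1,-0.003,-0.06,0,11,-1,-0.005,-0.105,0,19,-1,-0.007,-0.15,0,26,-1,-0.008,-0.19,0,30.5,-1,-0.009,-0.215,0,30.5,-1,-0.01,-0.226,0,30.5,-1,-0.01,-0.228,0,30.5,-1,-0.01,-0.228,0,30.5]}}

```text
t: 14.8
tool_pos: [0.4394, 0.3029, 0.1953]
tool_rot: [3.139, 0.094, -0.019]
contact_force: [0.2, -0.6, -1.6]
opening: 0.0431
```

```bash
python3 - <<'E'
from h import *
o=obs_of([.575,.1199,.1949],R.from_euler('zx',[33.95,180],degrees=True).as_rotvec())
c=cam('wrist',o);M=R.from_rotvec(o['tool_rot']).as_matrix()
for p,z in(((282,182.4),.1949-.0625+.012),((281,200),.1949-.0625+.014)):
    q=np.r_[onplane(c,[p],z)[0],z];print("tool frame",M.T@(q-o['tool_pos']))
# oblong tray again from w_coil view
B=cv2.imread('pics/w_coil.png');c=cam('wrist',obs_of([0.5583,.1236,.2561],[-3.1204,-.3449,.011]))
blob(B,c,(132,232),*WOOD,.011,50,"obl")
o,im=shot('wrist','w_ob2');c=cam('wrist',o);s=proj(c,[.46,.3034,.011])[0];print(s)
go(.4398,.3034,.068,3.4)
E
```

```text
tool frame [0.0356 0.0006 0.0505]
tool frame [ 0.0256 -0.      0.0485]
obl rect c 441.5 302.4 size 114.9 79.2 ang 3.4 | circ 441.5 302.4 d 136.3 | ell [442.7 306.7] [121.7 139.1] bbox (100, 190, 63, 86)
[281.565  168.8059]
pos [0.4398 0.3026 0.1956] yaw 3.40 -> shift [ 0.0016 -0.0009  0.1275] turn 0.00 dist 0.128 F [-0.7417  0.1016 -1.7196] q6 1.97 t 14.8 open 0.0429
```

>>> {"method": "move_arm", "body": {"deltas": [-1,0.001,-0.001,0.02,0,-1,0.001,-0.001,0.055,0,-1,0.001,-0.001,0.085,0,-1,0.001,-0.001,0.108,0,-1,0.001,-0.001,0.12,0,-1,0.002,-0.001,0.125,0,-1,0.002,-0.001,0.1275,0,-1,0.002,-0.001,0.128,0,-1,0.002,-0.001,0.128,0]}}

```text
t: 15.75
tool_pos: [0.4411, 0.3039, 0.0688]
tool_rot: [3.14, 0.093, -0.015]
contact_force: [0.1, -0.6, -1.1]
opening: 0.0434
```

```bash
python3 -c "
from h import *
go(.4398,.3034,.0655,3.4)"
```

```text
pos [0.4411 0.3039 0.0688] yaw 3.40 -> shift [-0.0013  0.0004  0.0034] turn -0.00 dist 0.004 F [ 0.1481 -0.5979 -1.0507] q6 1.97 t 15.8 open 0.0434
```

>>> {"method": "move_arm", "body": {"deltas": [-1,-0.001,0,0.001,0,-1,-0.001,0,0.002,0,-1,-0.001,0,0.003,0,-1,-0.001,0,0.0035,0,-1,-0.001,0,0.0035,0]}}

```text
t: 16.25
tool_pos: [0.4404, 0.3041, 0.0664]
tool_rot: [3.14, 0.093, -0.015]
contact_force: [-3.5, -0.3, 4.4]
opening: 0.0434
```

Contact at the expected height (bottom ≈ 4 mm). Next: release and rise.

>>> {"method": "move_arm", "body": {"deltas": [-0.3,0,0,0,0,0.1,0,0,0,0,0.6,0,0,0,0,1,0,0,0,0,1,0,0,0,0,1,0,0,0,0]}}

```text
t: 16.85
tool_pos: [0.4404, 0.3041, 0.0664]
tool_rot: [3.14, 0.093, -0.015]
contact_force: [0.3, 1.2, 0.6]
opening: 0.0854
```

>>> {"method": "move_arm", "body": {"deltas": [1,0,0,-0.04,0,1,0,0,-0.09,0,1,0,0,-0.14,0,1,0,0,-0.175,0,1,0,0,-0.19,0,1,0,0,-0.19,0]}}

```text
t: 17.45
tool_pos: [0.4432, 0.3047, 0.2589]
tool_rot: [-3.138, -0.093, 0.008]
contact_force: [-0.2, -0.8, -0.4]
opening: 0.0854
```

```bash
python3 - <<'E'
from h import *
o,im=shot('wrist','w_ob3');c=cam('wrist',o);im=im[...,::-1].copy()
print(o['tool_pos'].tolist(),o['tool_rot'].tolist())
blob(im,c,proj(c,[.44,.3034,.011])[0],*WOOD,.011,60,"obl")
u,v=proj(c,[.44,.3034,.089])[0]
blob(im,c,(u,v),(0,0,0),(180,255,48),.089,35,"coil top",k=9)
u,v=map(int,proj(c,[.44,.3034,.03])[0]);print(u,v)
cv2.imwrite('pics/c3.png',cv2.resize(im[v-90:v+90,u-100:u+100],(600,540),interpolation=cv2.INTER_CUBIC))
go(.46,-.08,.26,3.4)
E
```

```text
[0.4432042988630737, 0.3047241098212283, 0.2589187514814409] [-3.138383682982711, -0.09314130293502276, 0.007842213739838063]
obl rect c 440.0 303.4 size 112.0 76.4 ang 3.3 | circ 439.9 303.3 d 134.2 | ell [437.3 303.5] [ 78. 375.] bbox (251, 135, 64, 89)
coil top rect c 440.3 304.0 size 40.2 38.2 ang 3.4 | circ 440.5 304.9 d 41.9 | ell [440.3 304.5] [40.1 41.9] bbox (263, 176, 39, 40)
282 183
pos [0.4422 0.3042 0.2561] yaw 3.40 -> shift [-0.005   0.3846 -0.0039] turn -0.00 dist 0.385 F [-0.432  -0.1849 -1.1273] q6 1.97 t 17.5 open 0.0857
```

View pics/c3.png

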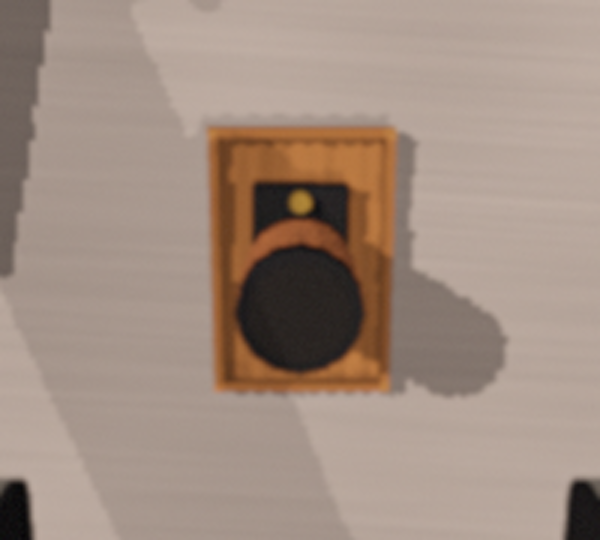

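The coil stands centred in the oblong tray within about 1 mm: top (440.3,304.4), tray (440.0,303.4), foot parallel. Next is the valve.

>>> {"method": "move_arm", "body": {"deltas": [1,-0.005,0.384,-0.004,0,1,-0.005,0.384,-0.004,0,1,-0.005,0.384,-0.004,0,1,-0.005,0.384,-0.004,0,1,-0.005,0.384,-0.004,0,1,-0.005,0.384,-0.004,0,1,-0.005,0.384,-0.004,0,1,-0.005,0.384,-0.004,0,1,-0.005,0.384,-0.004,0,1,-0.005,0.384,-0.004,0]}}

```text
t: 18.5
tool_pos: [0.4588, -0.0794, 0.2569]
tool_rot: [-3.138, -0.09, 0.022]
contact_force: [-0.1, -0.5, -0.3]
opening: 0.0853
```

```bash
python3 - <<'E'
from h import *
o,im=shot('wrist','w_valve');c=cam('wrist',o);im=im[...,::-1].copy()
print(o['tool_pos'].tolist(),o['tool_rot'].tolist())
blob(im,c,proj(c,[.4786,-.093,.011])[0],*WOOD,.011,60,"square")
u,v=map(int,proj(c,[.4786,-.093,.07])[0]);print(u,v)
blob(im,c,proj(c,[.4786,-.093,.133])[0],(16,110,90),(35,255,255),.133,14,"cap?",k=2)
cv2.imwrite('pics/c4.png',cv2.resize(im[v-100:v+100,u-130:u+130],(780,600),interpolation=cv2.INTER_CUBIC))
print(u-130,v-100)
E
```

```text
[0.45882494676256824, -0.07942000226305156, 0.2569263692738513] [-3.1379219010124544, -0.0902510257568291, 0.02210761891322613]
square rect c 478.5 -92.5 size 93.0 92.6 ang 11.9 | circ 478.9 -92.1 d 128.2 | ell [478.7 -92.3] [116.1 122.3] bbox (250, 118, 85, 85)
295 169
cap? rect c 482.8 -85.1 size 11.7 6.6 ang 3.5 | circ 482.8 -83.9 d 12.4 | ell [482.6 -83.4] [11.2 12.5] bbox (286, 170, 9, 15)
165 69
```

View pics/c4.png

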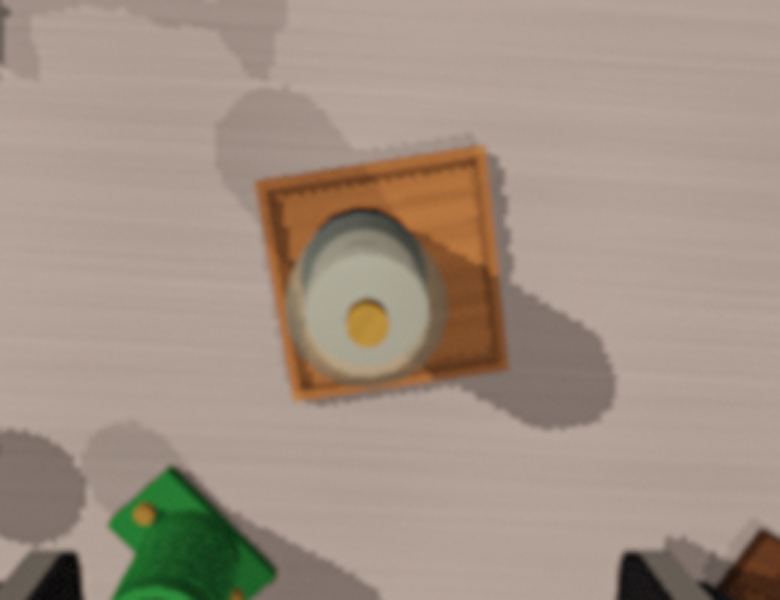

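```bash
python3 - <<'E'
from h import *
o=obs_of([.45882,-.07942,.25693],[-3.1379,-.09025,.0221]);c=cam('wrist',o);im=cv2.imread('pics/w_valve.png')
blob(im,c,(288,177),(16,110,90),(35,255,255),.133,16,"cap",k=2)
blob(im,c,(215,265),(45,100,30),(80,255,255),.016,50,"green base-ish")
# 2nd view of cap from w_coil? bulb outline at widest: scene+side caps
C=[]
for n in("scene","side"):
    cc=cam(n);img=cv2.imread(f"pics/{n}0.png");u,v=map(int,proj(cc,[.4828,-.084,.13])[0])
    h=cv2.cvtColor(img[v-12:v+13,u-12:u+13],cv2.COLOR_BGR2HSV);m=cv2.inRange(h,(14,110,80),(35,255,255));ys,xs=np.nonzero(m)
    p=(xs.mean()+u-12,ys.mean()+v-12);print(n,(u,v),p,len(xs),onplane(cc,[p],.128))
go(.483,-.084,.10,3.4)
E
```

```text
cap rect c 482.7 -83.4 size 11.7 9.9 ang 3.3 | circ 482.6 -83.5 d 12.5 | ell [482.4 -83.4] [11.2 12.5] bbox (282, 170, 13, 15)
green base-ish rect c 333.4 -2.6 size 80.5 89.1 ang 45.1 | circ 337.4 -2.7 d 108.2 | ell [340.5 -10.7] [ 74.4 116. ] bbox (199, 226, 57, 73)
scene (290, 157) (np.float64(291.7857142857143), np.float64(157.35714285714286)) 28 [[ 0.4791 -0.0852]]
side (290, 162) (np.float64(287.5885416666667), np.float64(155.52604166666666)) 192 [[ 0.4918 -0.1094]]
pos [ 0.459  -0.0787  0.2575] yaw 3.39 -> shift [0.0257 0.0071 0.1571] turn -0.01 dist 0.159 F [-0.3962  0.1667  0.4884] q6 1.18 t 18.6 open 0.0855
```

>>> {"method": "move_arm", "body": {"deltas": [1,0.026,0.0065,0,0,1,0.026,0.0065,0,0,1,0.026,0.0065,0.03,0,1,0.026,0.0065,0.07,0,1,0.026,0.0065,0.1,0,1,0.026,0.0065,0.125,0,1,0.026,0.0065,0.143,0,1,0.026,0.0065,0.153,0,1,0.026,0.0065,0.157,0,1,0.026,0.0065,0.157,0]}}

```text
t: 19.55
tool_pos: [0.4832, -0.0829, 0.1001]
tool_rot: [-3.138, -0.094, 0.021]
contact_force: [-0.3, 0.2, -0.4]
opening: 0.0854
```

```bash
python3 -c "
from h import *
go(.4826,-.0836,.095,3.4);print(get_obs()['tool_rot'])"
```

```text
pos [ 0.4832 -0.0829  0.1001] yaw 3.45 -> shift [-0.0006  0.0007  0.0051] turn 0.05 dist 0.005 F [-0.2529  0.1823 -0.3841] q6 1.19 t 19.6 open 0.0854
[-3.138  -0.0945  0.0213]
```

>>> {"method": "move_arm", "body": {"deltas": [1,-0.0005,0.001,0.003,0,1,-0.0005,0.001,0.005,0,-1,-0.0005,0.001,0.005,0,-1,-0.0005,0.001,0.005,0,-1,-0.0005,0.001,0.005,0,-1,-0.0005,0.001,0.005,0,-1,-0.0005,0.001,0.005,0,-1,-0.0005,0.001,0.005,0,-1,-0.0005,0.001,0.005,0], "force": 35}}

```text
t: 20.45
tool_pos: [0.483, -0.0839, 0.0955]
tool_rot: [-3.138, -0.094, 0.02]
contact_force: [-0.3, 0.9, 3.7]
opening: 0.0489
```

>>> {"method": "move_arm", "body": {"deltas": [-1,0,0,-0.005,0,-1,0,0,-0.015,0,-1,0,0,-0.03,0,-1,0,0,-0.05,0,-1,0,0,-0.07,0,-1,0,0,-0.085,0,-1,0,0,-0.09,0,-1,0,0,-0.09,0]}}

```text
t: 21.25
tool_pos: [0.4847, -0.0842, 0.1867]
tool_rot: [-3.139, -0.094, 0.017]
contact_force: [-0.7, 0.9, -1.7]
opening: 0.0485
```

```bash
python3 -c "
from h import *
shot('wrist','w_vheld');o2,im=shot('side','s_vheld')
u,v=map(int,proj(cam('side'),[o2['tool_pos']])[0]);a=max(v-90,0)
cv2.imwrite('pics/c5.png',cv2.resize(im[a:a+180,u-120:u+120],(720,540))[...,::-1])
go(.5737,.1215,.19,3.4);print(get_obs()['tool_rot'])"
```

```text
pos [ 0.4837 -0.0839  0.1847] yaw 3.45 -> shift [ 0.1021 -0.1996 -0.0062] turn 0.05 dist 0.224 F [ 0.1479  0.0098 -1.94  ] q6 1.19 t 21.4 open 0.0487
[-3.1376 -0.0944  0.0223]
```

View pics/c5.png

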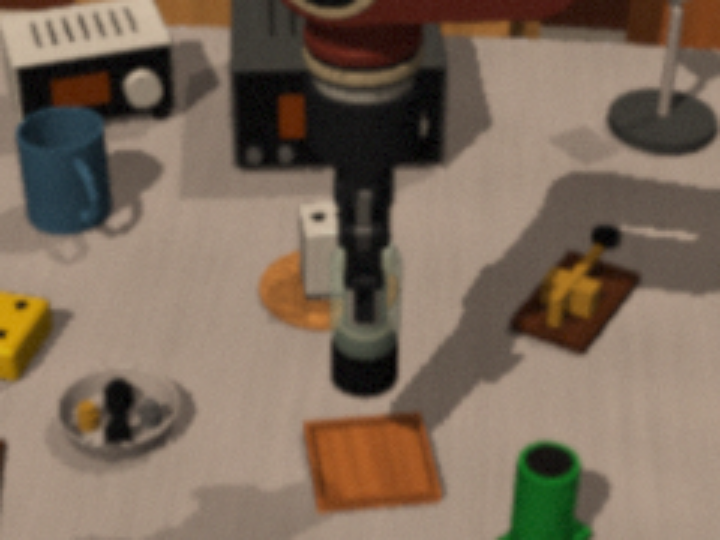

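The valve is held upright at (365,330) above the empty square tray, with the can still on the mat. I'll carry it slowly to the round tray.

>>> {"method": "move_arm", "body": {"deltas": [-1,0.004,-0.008,-0.002,0,-1,0.014,-0.027,-0.004,0,-1,0.028,-0.055,-0.006,0,-1,0.044,-0.087,-0.006,0,-1,0.06,-0.118,-0.006,0,-1,0.075,-0.147,-0.006,0,-1,0.088,-0.172,-0.006,0,-1,0.097,-0.189,-0.006,0,-1,0.101,-0.197,-0.006,0,-1,0.102,-0.2,-0.006,0]}}

```text
t: 22.35
tool_pos: [0.5735, 0.1224, 0.1892]
tool_rot: [-3.138, -0.096, 0.024]
contact_force: [0.2, -1.1, -1.9]
opening: 0.0488
```

```bash
python3 -c "
from h import *
go(.5737,.1215,.0985,3.4);print(get_obs()['tool_rot'])"
```

```text
pos [0.5735 0.1224 0.1892] yaw 3.49 -> shift [0.0016 0.0011 0.0907] turn 0.09 dist 0.091 F [ 0.1958 -1.0805 -1.8924] q6 1.59 t 22.4 open 0.0488
[-3.1379 -0.0956  0.0242]
```

>>> {"method": "move_arm", "body": {"deltas": [-1,0.001,0.001,0.01,0,-1,0.001,0.001,0.03,0,-1,0.001,0.001,0.05,0,-1,0.0015,0.001,0.068,0,-1,0.0015,0.001,0.08,0,-1,0.0015,0.001,0.087,0,-1,0.0015,0.001,0.0905,0,-1,0.0015,0.001,0.091,0,-1,0.0015,0.001,0.091,0]}}

```text
t: 23.25
tool_pos: [0.5742, 0.1216, 0.0991]
tool_rot: [-3.138, -0.096, 0.022]
contact_force: [-0.2, 0.6, -1.1]
opening: 0.0491
```

```bash
python3 -c "
from h import *
go(.5737,.1215,.095,3.4);print(get_obs()['tool_rot'])"
```

```text
pos [0.5742 0.1216 0.0991] yaw 3.49 -> shift [-0.0004  0.0001  0.0041] turn 0.09 dist 0.004 F [-0.227   0.5705 -1.1033] q6 1.59 t 23.2 open 0.0491
[-3.1379 -0.0955  0.022 ]
```

>>> {"method": "move_arm", "body": {"deltas": [-1,-0.0005,0,0.001,0,-1,-0.0005,0,0.002,0,-1,-0.0005,0,0.003,0,-1,-0.0005,0,0.004,0,-1,-0.0005,0,0.004,0,-1,-0.0005,0,0.004,0]}}

```text
t: 23.85
tool_pos: [0.5739, 0.1216, 0.0956]
tool_rot: [-3.138, -0.096, 0.021]
contact_force: [0.5, 0.6, 2.0]
opening: 0.0491
```

>>> {"method": "move_arm", "body": {"deltas": [-1,0,0,0.0005,0,-0.1,0,0,0.0005,0,0.2,0,0,0.0005,0,0.6,0,0,0,0,1,0,0,0,0,1,0,0,0,0,1,0,0,0,0]}}

```text
t: 24.55
tool_pos: [0.5739, 0.1216, 0.0955]
tool_rot: [-3.138, -0.096, 0.021]
contact_force: [0.2, -0.5, 0.7]
opening: 0.0857
```

>>> {"method": "move_arm", "body": {"deltas": [1,0,0,-0.02,0,1,0,0,-0.05,0,1,0,0,-0.09,0,1,0,0,-0.13,0,1,0,0,-0.155,0,1,0,0,-0.165,0,1,0,0,-0.165,0]}}

```text
t: 25.25
tool_pos: [0.5768, 0.1213, 0.262]
tool_rot: [-3.138, -0.096, 0.016]
contact_force: [0.4, 0.8, -0.4]
opening: 0.0853
```

```bash
python3 - <<'E'
from h import *
o,im=shot('wrist','w_vdone');c=cam('wrist',o);im=im[...,::-1].copy()
print(o['tool_pos'].tolist(),o['tool_rot'].tolist())
blob(im,c,proj(c,[.5737,.1215,.011])[0],*WOOD,.011,60,"round")
blob(im,c,proj(c,[.5737,.1215,.133])[0],(16,110,90),(35,255,255),.133,16,"cap",k=2)
u,v=map(int,proj(c,[.5737,.1215,.07])[0])
cv2.imwrite('pics/c6.png',cv2.resize(im[v-90:v+90,u-100:u+100],(600,540),interpolation=cv2.INTER_CUBIC))
go(.50,-.30,.26,12.3)
E
```

```text
[0.5768348967675317, 0.12134289159429466, 0.26197022759172006] [-3.1377724881698668, -0.09550369306098717, 0.016412555247382575]
round rect c 580.5 121.3 size 102.6 90.3 ang 88.7 | circ 574.2 121.5 d 103.5 | ell [574.4 121.6] [102.4 103.3] bbox (241, 137, 82, 74)
cap rect c 574.5 121.6 size 12.6 10.4 ang 3.5 | circ 574.4 122.1 d 13.4 | ell [574.4 121.9] [11.1 13.7] bbox (275, 199, 13, 15)
pos [0.576  0.1213 0.2598] yaw 3.49 -> shift [-0.1015  0.4159  0.0001] turn -8.81 dist 0.428 F [-0.3908  0.3258 -0.1623] q6 1.59 t 25.3 open 0.0859
```

View pics/c6.png

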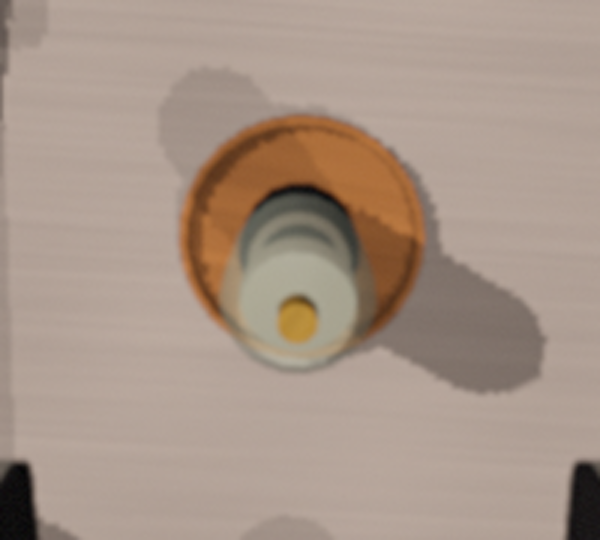

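The valve stands upright and centred: cap (574.4,122), tray (574.3,121.5). Back to the can on the mat.

>>> {"method": "move_arm", "body": {"deltas": [1,-0.101,0.416,0,-8.8,1,-0.101,0.416,0,-8.8,1,-0.101,0.416,0,-8.8,1,-0.101,0.416,0,-8.8,1,-0.101,0.416,0,-8.8,1,-0.101,0.416,0,-8.8,1,-0.101,0.416,0,-8.8,1,-0.101,0.416,0,-8.8,1,-0.101,0.416,0,-8.8,1,-0.101,0.416,0,-8.8]}}

```text
t: 26.3
tool_pos: [0.4984, -0.3029, 0.2566]
tool_rot: [-3.118, -0.328, 0.028]
contact_force: [-0.3, 0.0, 0.3]
opening: 0.0854
```

```bash
python3 - <<'E'
from h import *
o,im=shot('wrist','w_can2');c=cam('wrist',o);im=im[...,::-1].copy()
blob(im,c,proj(c,[.53,-.317,.004])[0],*WOOD,.004,60,"mat")
blob(im,c,proj(c,[.53,-.317,.074])[0],(0,0,165),(180,30,255),.074,33,"can")
go(.531,-.317,.056,12.3);print(get_obs()['tool_rot'])
E
```

```text
mat rect c 530.4 -316.5 size 119.2 118.3 ang 55.9 | circ 530.1 -316.0 d 120.1 | ell [ 530.2 -316.1] [119.1 119.7] bbox (250, 102, 98, 98)
can rect c 530.6 -326.9 size 42.6 24.8 ang 12.5 | circ 531.3 -329.4 d 45.4 | ell [ 531.1 -328.8] [28.6 50.2] bbox (300, 141, 26, 43)
pos [ 0.499  -0.301   0.2569] yaw 12.10 -> shift [0.0312 0.0242 0.2002] turn -0.20 dist 0.204 F [-0.1282 -0.0423  0.4565] q6 0.69 t 26.4 open 0.0853
[-3.1169 -0.3303  0.0271]
```

```bash
python3 - <<'E'
from h import *
o=get_obs();c=cam('wrist',o);im=cv2.imread('pics/w_can2.png')
u,v=map(int,proj(c,[.53,-.317,.074])[0]);print(u,v)
blob(im,c,(u,v),(0,0,70),(180,75,255),.074,36,"can")
cv2.imwrite('pics/c7.png',cv2.resize(im[v-70:v+70,u-80:u+80],(560,490)))
E
```

```text
304 162
can rect c 531.2 -315.5 size 50.4 47.2 ang 12.1 | circ 531.7 -315.5 d 67.0 | ell [ 530.6 -313.9] [61.2 64.7] bbox (280, 135, 48, 51)
```

View pics/c7.png

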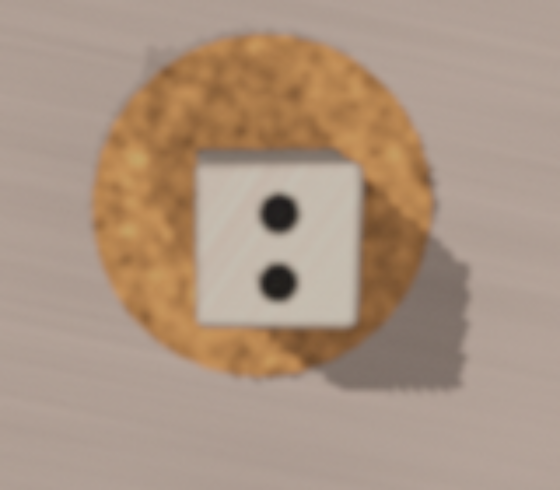

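The can stands square on the mat at about (531,−316), aligned with the tool. Now I'll grasp it.

>>> {"method": "move_arm", "body": {"deltas": [1,0.031,0.024,0,0,1,0.031,0.024,0.03,0,1,0.031,0.024,0.075,0,1,0.031,0.024,0.12,0,1,0.031,0.024,0.155,0,1,0.031,0.024,0.18,0,1,0.031,0.024,0.193,0,1,0.031,0.024,0.199,0,1,0.031,0.024,0.2,0,1,0.031,0.024,0.2,0]}}

```text
t: 27.35
tool_pos: [0.5317, -0.3172, 0.0576]
tool_rot: [-3.118, -0.331, 0.024]
contact_force: [0.4, -0.6, 0.3]
opening: 0.0856
```

>>> {"method": "move_arm", "body": {"deltas": [-1,0,0,0,0,-1,0,0,0,0,-1,0,0,0,0,-1,0,0,0,0,-1,0,0,0,0,-1,0,0,0,0,-1,0,0,0,0,-1,0,0,0,0], "force": 40}}

```text
t: 28.15
tool_pos: [0.5324, -0.3178, 0.0589]
tool_rot: [-3.12, -0.331, 0.022]
contact_force: [-0.3, 0.5, 6.0]
opening: 0.0473
```

```bash
python3 - <<'E'
from h import *
go(.4787,-.0926,.2,11.9);print(get_obs()['tool_rot'])
E
```

```text
pos [ 0.5324 -0.3178  0.0589] yaw 12.12 -> shift [-0.0071 -0.2322 -0.1397] turn 0.22 dist 0.271 F [-0.3314  0.5469  6.0082] q6 0.71 t 28.1 open 0.0473
[-3.1199 -0.3311  0.0221]
```

>>> {"method": "move_arm", "body": {"deltas": [-1,0,0,-0.01,0,-1,0,0,-0.03,0,-1,0,0,-0.065,0,-1,0,0,-0.1,0,-1,0,0,-0.125,0,-1,0,0,-0.135,0,-1,0,0,-0.135,0]}}

```text
t: 28.85
tool_pos: [0.5349, -0.3186, 0.1956]
tool_rot: [-3.122, -0.331, 0.019]
contact_force: [-0.6, -0.5, -1.2]
opening: 0.0476
```

```bash
python3 - <<'E'
from h import *
go(.4805,-.0926,.195,11.9)
E
```

```text
pos [ 0.5349 -0.3186  0.1956] yaw 12.12 -> shift [-0.0057 -0.2324  0.0014] turn 0.22 dist 0.232 F [-0.5817 -0.5443 -1.2273] q6 0.71 t 28.9 open 0.0476
```

>>> {"method": "move_arm", "body": {"deltas": [-1,0,-0.015,0,0.2,-1,-0.001,-0.045,0,0.2,-1,-0.002,-0.085,0.001,0.2,-1,-0.003,-0.125,0.001,0.2,-1,-0.004,-0.165,0.001,0.2,-1,-0.005,-0.2,0.001,0.2,-1,-0.006,-0.222,0.001,0.2,-1,-0.006,-0.231,0.001,0.2,-1,-0.006,-0.232,0.001,0.2,-1,-0.006,-0.232,0.001,0.2]}}

```text
t: 29.85
tool_pos: [0.4801, -0.0932, 0.1946]
tool_rot: [-3.122, -0.326, 0.021]
contact_force: [-0.3, -0.7, -0.8]
opening: 0.0478
```

```bash
python3 - <<'E'
from h import *
go(.4805,-.0926,.0625,11.9)
E
```

```text
pos [ 0.4801 -0.0932  0.1946] yaw 11.91 -> shift [ 0.0023 -0.      0.1321] turn 0.01 dist 0.132 F [-0.3455 -0.7188 -0.8039] q6 1.02 t 29.9 open 0.0478
```

>>> {"method": "move_arm", "body": {"deltas": [-1,0,0,0.02,0,-1,0.001,0,0.055,0,-1,0.001,0,0.085,0,-1,0.002,0,0.108,0,-1,0.002,0,0.122,0,-1,0.002,0,0.129,0,-1,0.002,0,0.132,0,-1,0.002,0,0.132,0,-1,0.002,0,0.132,0]}}

```text
t: 30.75
tool_pos: [0.4812, -0.0931, 0.0639]
tool_rot: [-3.123, -0.326, 0.017]
contact_force: [0.4, -1.2, -0.4]
opening: 0.0477
```

```bash
python3 - <<'E'
from h import *
go(.4805,-.0926,.0585,11.9)
E
```

```text
pos [ 0.4812 -0.0931  0.0639] yaw 11.91 -> shift [-0.0005 -0.0006  0.0054] turn 0.01 dist 0.005 F [ 0.3708 -1.2055 -0.3636] q6 1.02 t 30.8 open 0.0477
```

>>> {"method": "move_arm", "body": {"deltas": [-1,-0.0005,-0.0005,0.001,0,-1,-0.0005,-0.0005,0.002,0,-1,-0.0005,-0.0005,0.003,0,-1,-0.0005,-0.0005,0.004,0,-1,-0.0005,-0.0005,0.0048,0,-1,-0.0005,-0.0005,0.0054,0,-1,-0.0005,-0.0005,0.0054,0]}}

```text
t: 31.45
tool_pos: [0.4807, -0.0927, 0.0589]
tool_rot: [-3.123, -0.326, 0.018]
contact_force: [-0.6, 1.4, 2.7]
opening: 0.0479
```

>>> {"method": "move_arm", "body": {"deltas": [-1,0,0,0.0005,0,-0.2,0,0,0.0005,0,0.2,0,0,0,0,0.6,0,0,0,0,1,0,0,0,0,1,0,0,0,0,1,0,0,0,0]}}

```text
t: 32.15
tool_pos: [0.4806, -0.0927, 0.0588]
tool_rot: [-3.123, -0.326, 0.018]
contact_force: [0.0, -1.0, 0.5]
opening: 0.0853
```

>>> {"method": "move_arm", "body": {"deltas": [1,0,0,-0.03,0,1,0,0,-0.08,0,1,0,0,-0.13,0,1,0,0,-0.17,0,1,0,0,-0.195,0,1,0,0,-0.2,0,1,0,0,-0.2,0]}}

```text
t: 32.85
tool_pos: [0.4831, -0.0928, 0.259]
tool_rot: [-3.124, -0.326, 0.016]
contact_force: [-0.1, -0.6, -0.4]
opening: 0.0854
```

```bash
python3 - <<'E'
from h import *
o,im=shot('wrist','w_candone');c=cam('wrist',o);im=im[...,::-1].copy()
blob(im,c,proj(c,[.4787,-.0926,.011])[0],*WOOD,.011,60,"square")
blob(im,c,proj(c,[.4787,-.0926,.074])[0],(0,0,165),(180,45,255),.074,30,"can top")
# top hole centres
u,v=map(int,proj(c,[.4787,-.0926,.074])[0])
m=cv2.inRange(cv2.cvtColor(im,cv2.COLOR_BGR2HSV)[v-25:v+25,u-25:u+25],(0,0,0),(180,255,60));n,l,s,ce=cv2.connectedComponentsWithStats(m)
for i in range(1,n):
    if s[i,4]>20:print("hole",s[i,4],onplane(c,[ce[i]+[u-25,v-25]],.074))
a=cv2.resize(im[v-70:v+90,u-90:u+90],(400,356))
_,s2=shot('scene','s_end');_,s3=shot('side','sd_end')
cv2.imwrite('pics/m3.png',np.hstack([a,cv2.resize(s3[60:,:][...,::-1],(400,356*1))]))
go(.44,-.25,.30,12)
E
```

```text
square rect c 479.1 -92.4 size 91.7 92.5 ang 11.9 | circ 479.1 -92.1 d 128.4 | ell [479.3 -92.2] [ 93.1 358.8] bbox (243, 143, 76, 73)
can top rect c 478.0 -93.0 size 45.4 45.5 ang 11.9 | circ 478.1 -93.0 d 61.8 | ell [479.1 -92.9] [ 47.3 103.1] bbox (259, 172, 44, 43)
hole 54 [[ 0.4872 -0.0912]]
hole 52 [[ 0.4673 -0.0953]]
pos [ 0.4819 -0.0923  0.256 ] yaw 11.91 -> shift [-0.0741  0.1454 -0.0436] turn -0.09 dist 0.169 F [ 0.2345  0.3094 -0.6808] q6 1.02 t 33.0 open 0.0851
```

View pics/m3.png

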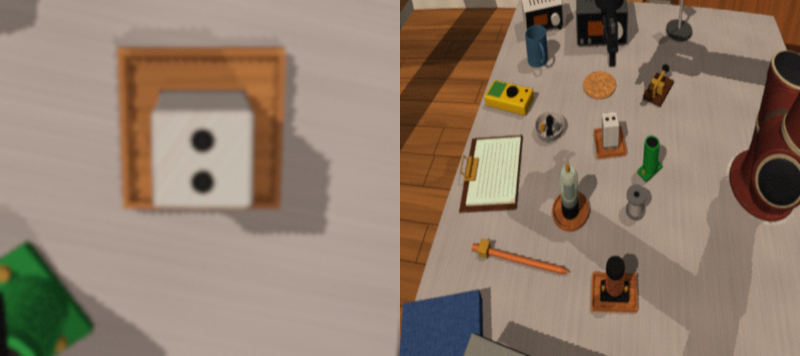

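The can is centred within about 1.5 mm and parallel to its tray. The side view shows all three in place, the mat at (600,85) empty and the bystanders where they were. The gripper is clear at z = 0.26, so I'm handing in.

```bash
python3 -c "
from station import order;print(order.finish_job())"
```

```text
the job is handed in; nothing more can be done
None
```

The job is done and handed in at about 33 s of the 133 s allowed. I stood the can on the cork mat first, then moved the coil form to the oblong tray, the valve to the round tray and the can from the mat to the square tray.

My last checks from the wrist camera, by top or cap centre against tray centre (good to about 2 mm):

| Piece | Offset from tray centre | Alignment |
|---|---|---|
| Coil form | about 1 mm | foot parallel to the tray |
| Valve | about 0.5 mm | upright |
| Can | about 1.3 mm | square to the tray, both at 11.9° |

The mat is empty and the open gripper was well clear. The ashtray, solder reel and earth stake look untouched in the last side view; I judged that by eye and did not measure them.

Two colour masks failed and were replaced:
- **Can on the mat:** the first mask caught only part of it, so I took the pose from a looser mask and the place where I had released it.
- **Valve cap, side view:** that reading was about 28 mm off, so I relied on the wrist view, which agreed with the scene camera to about 4 mm.

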